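# Gauge the thickness of a pressed peat disc

### The job

Take the thickness of the dark peat disc on the bench gauge: swing the gauge's red-knobbed lift lever up to raise the measuring foot, pick the dark disc out of the blue tray and set it flat and centred on the small round anvil under the foot, then swing the lever gently all the way back down so that the foot comes to rest on the disc. Leave the two pale coir discs in the tray and the other things on the bench where they are.

Things in the scene. Friction and masses are not known exactly. Their poses are not given: they have to be found in the camera images.
- gauge: bench thickness gauge, fixed, grey: base plate x -50 to 135, y -55 to 55 mm, its top 24 mm above the table; round column (d 30 mm) at x = 98 carrying an overhanging head. Origin at table height straight under the anvil's centre; x from the open front towards the column, y to the gauge's left, z up. Below the head the front and both sides are open
- head_front (a point): middle of the lower front edge of the head casing, 170 mm above the table, 17 mm before (-x) the spindle. Casing: y -22 to 22, x -17 to 69, z 170 to 264; a dial of d 58 mm at z = 230 stands 16 mm out of its front. The gripper reaches the anvil leaning 35 to 50 degrees, body out in front (-x), fingers either side of the spindle; the lever, leaning 20 or more
- anvil_top (a point): centre of the top of the anvil, a steel post 32 mm across rising 20 mm from the base plate, its top 44 mm above the table; axes as the gauge's. The spindle stands upright over it. The disc is wider than the anvil and stands out 6 mm all round
- spindle (a joint): height in m of the measuring foot above the anvil: 0 on the bare anvil, about 0.030 with the lever fully up. The foot is a steel disc 16 mm across, 6 mm high, on an 8 mm rod that runs up into the head; 0.2 kg of dead weight rests it on whatever lies below. Only the lever lifts it; the lever's first 0.12 rad is slack
- foot_face (a point): centre of the foot's underside, on the anvil's axis
- lift_lever (a joint): lift lever on the right (-y) side of the head, rad: 0 fully down (knob end points forward, -x, and 0.5 rad below level), 1.1 fully up (0.6 rad above level). Friction keeps it where it is left; about 2.5 N at the knob to raise, 0.5 to 1.5 N to lower. Coming down, the foot sinks with it until it rests, then the lever goes on free to its stop
- lever_knob (a point): centre of the red knob, a flat-sided round 22 mm across and 14 mm wide (its flat faces look to the gauge's left and right), at the end of the lever's 7 mm rod; it moves on a circle of 100 mm about the pivot, in an upright plane 44.5 mm to the right (-y) of the spindle. Its axes turn with the lever
- lever_pivot (a point): the lever's pivot, in the plane of the knob's motion: 205 mm above the table, 32 mm behind (+x) the spindle; the pivot's axis is the gauge's y. Axes as the gauge's
- tray: shallow blue plastic tray, fixed, 140 x 290 x 22 mm outside, walls 4 mm, floor 4 mm thick; origin at the centre of its underside, long side along its y
- peat_disc: the dark brown, nearly black pressed peat disc, 44 mm across, 12 mm thick, about 20 g, lying flat in the tray in one of three places about 82 mm apart; origin at the centre of its underside, z is its axis
- coir_disc_a: pale tan coir disc of the same size in the tray, to be left there; origin at the centre of its underside
- coir_disc_b: the other pale tan coir disc, likewise
- setting_disc: brass setting disc, 36 mm across, 10 mm thick, on the table by the gauge, to be left; origin at the centre of its underside
- scoop: blue hand scoop, about 210 x 75 x 40 mm, on the table, to be left
- brush: hand brush lying on the table, to be left
- spray: whitish translucent bottle with a cap, 64 mm across, 160 mm high, to be left; origin at the centre of its underside
There are look-alikes about, which are no part of the job. Leave any green look-alike of the peat_disc alone.

How it is judged (in metres and radians):
On the way, in this order (a step that is already met when the one before it is completed fails the run):
1. the lever has been swung up and the foot stands more than 18 mm above the anvil (value of joint spindle above 0.018 m), for 0.2 s.
2. the dark disc lies flat on the anvil, within 9 mm of its centre, let go, with the foot still raised (horizontal distance between peat_disc and anvil_top below 0.009 m and z of peat_disc in the frame of anvil_top between -0.003 and 0.003 m and angle between peat_disc's own z axis and vertical below 0.08 rad and value of joint spindle above 0.016 m and contact force between the fingers and peat_disc below 0.05 N), for 0.2 s.
At the end, for the whole second after the job is handed in: the dark disc lies still and flat (within 0.08 rad) on the anvil, its centre within 9 mm of the anvil's; the lever is fully down (below 0.12 rad) and the foot rests on the disc (10.5 to 13.5 mm above the anvil) (horizontal distance between peat_disc and anvil_top below 0.009 m and z of peat_disc in the frame of anvil_top between -0.003 and 0.003 m and angle between peat_disc's own z axis and vertical below 0.08 rad and value of joint lift_lever below 0.12 rad and value of joint spindle between 0.0105 and 0.0135 m and linear speed of peat_disc below 0.01 m/s); the robot touches nothing.
It fails at once if the foot is dropped: it comes down faster than 0.1 m/s (velocity of joint spindle below -0.1 m/s).
It fails at once if a pale coir disc is disturbed (moved more than 15 mm) (distance of any of coir_disc_a, coir_disc_b from where it was at the start of the episode above 0.015 m).
It fails at once if another thing on the bench (setting disc, scoop, brush, bottle) is disturbed (moved more than 25 mm) (distance of any of setting_disc, scoop, brush, spray from where it was at the start of the episode above 0.025 m).
It also fails if it takes over 69 s, if anything falls off the work surface, if the arm or the gripper's body presses on something with over 40 N, if the wrist force passes 120 N, or if a joint passes its speed limit or range.

### The arm

A 6-joint arm with a two-finger parallel gripper is mounted at the origin on the work surface. World frame = base frame: x ahead of the robot, y to its left, z up, the work surface at z = 0. Lengths are in m, angles in degrees, forces in N, time in s.
With the tool pointing down it reaches from about 0.25 to 0.725 m from the base axis. Payload 9.7 kg.
Tool frame: the origin (TCP) lies between the finger pads; the fingertips stand bot.tcp_to_tips ahead of it and the grasp point (between the pads) lies 2 mm behind it (bot.tcp_to_tips is the distance from the TCP to the fingertips, in m); z points along the fingers, y is the line along which they close (so a half turn about z gives the same grasp; the last joint's range is limited). The gripper opens to 85 mm and grips with 20 to 120 N. Pads are 22 mm wide; open, the fingers measure 114 mm over their backs; the gripper's body (76 mm by 85 mm) begins 54 mm behind the grasp point. The pads swing forward as they close: fully open they stand 13 mm farther back than shut.
Start: joints at [76.318, 4.979, 10.078, 95.1, 0, 90], TCP at [0.13, 0.534, 0.248] pointing down, gripper open.
Joint ranges: [-179.16, 179.16], [-48.56, 103.87], [-65.8, 70.77], [-126.05, 130.52], [-82.76, 87.17], [-180, 180]. Speed limits (degrees/s): [127.2, 127.2, 147.25, 180, 180, 180].

### API

Orientations are given as [roll, pitch, yaw] about the fixed x, y, z axes, in that order (R = Rz(yaw) Ry(pitch) Rx(roll)).
In Python, from workcell import sensors, camera, camera_params, bot gives the robot as it stands.
- The arm moves only by the tool apply_moves, never from a script. Its argument "motion" is a list of rows, each an object with "jaw": the opening, from -1 (shut) to 1 (fully open); "xyz": the shift along the tool's x, y, z in mm, a list of three; "twist": the turn about the tool's z in rad. A call has 1 to 5 rows; each row is the pose to reach, as a shift and turn from the pose commanded when the call began, along the tool's axes at that moment; what a row does not reach only later rows make up. A row lasts 1/8 s, in which the tool goes at most 62.5 mm and 10.7 degrees, less where a joint would pass 70% of its speed; a pose out of reach is approached as far as the arm can. A call with a gripper value outside its range is refused whole. The fingers move at their own pace and stop on an object; "grip_force" is the grip in N (left out, the last holds). Time passes only in rows, so rows that repeat a pose let the fingers close. It gives the time, the measured TCP pose, the force, the opening and the grip force at its end, in the units of the state.
- sensors.get_obs(): the state, without advancing time (a new reading comes with each control period).
- camera(name): name is "side" or "top"; returns (picture, depth): 400x640x3 uint8, red, green, blue; 400x640 float32, m along the optical axis (not along the pixel's ray), 0 where there is no reading.
- camera_params(name): a dict with "mtx" (3x3 intrinsics, pixels), "rvec" (rotation vector, rad) and "tvec" (3), from world to camera coordinates, as OpenCV has them. Camera axes: x right, y down, z forward; pixel columns grow to the right and rows downward; lengths in m; the calibration is good to about 2 mm. A picture is of the moment at which its call begins. camera_params takes no time and is no camera call.
- bot.job_done(): hands the job in; it is judged then, once.
The state is a dict: "time": time; "q": joint angles; "qd": joint speeds; "joint_efforts": joint torques, N m; "ee_pos": TCP position; "tcp_rot": TCP orientation; "wrist_force": force on the tool from outside, world axes, zero at the start; "torque": the same for the moment, N m; "opening": finger opening in m; "grasp_force": force on a finger pad.
Only numpy, scipy, OpenCV 4.12 (cv2) and the standard library are available. Lean on these libraries where they do the work, as an engineer would, in place of code of your own. Each camera call takes 0.05 s, during which the arm holds its last target. There are 200 camera calls.

## Working session

There is one attempt and no reset: what is moved stays moved. The work goes in short steps, Python scripts to look and compute and a tool call to move; the robot and the scene stay as the last step left them, time stands still between calls to the robot, and variables do not carry over. Pictures are saved under pics/ and viewed, at most 12 in all, crops included, and the job is handed in when it is done.

Besides the shell and the picture viewer there is one more tool, called as name(argument=value, ...), one argument or row to a line, values as JSON. apply_moves: Moves the arm, as the interface text tells. Its arguments: {"type":"object","properties":{"motion":{"type":"array","items":{"type":"object","properties":{"jaw":{"type":"number"},"xyz":{"type":"array","items":{"type":"number"}},"twist":{"type":"number"}}}},"grip_force":{"type":"number"}},"required":["motion"]}

```bash
mkdir -p pics; ls
cat > h.py <<'E'
import numpy as np, cv2
from workcell import sensors, camera, camera_params, bot
from scipy.spatial.transform import Rotation as R
def cam(n):
    p=camera_params(n); Rm=cv2.Rodrigues(np.array(p["rvec"],float))[0]; return np.array(p["mtx"]),Rm,np.array(p["tvec"],float).ravel()
def ray(n,u,v):
    K,Rm,t=cam(n); d=Rm.T@np.linalg.solve(K,[u,v,1.]); return -Rm.T@t,d
def onz(n,u,v,z):
    o,d=ray(n,u,v); return o+d*(z-o[2])/d[2]
def pt(n,u,v,Z):
    o,d=ray(n,u,v); return o+d*Z
def cloud(n,D):
    K,Rm,t=cam(n); v,u=np.mgrid[:400,:640]; P=np.stack([(u-K[0,2])/K[0,0]*D,(v-K[1,2])/K[1,1]*D,D],-1); return (P-t)@Rm
def snap(tag):
    for n in("side","top"):
        a,d=camera(n); cv2.imwrite(f"pics/{tag}_{n}.png",a[:,:,::-1]); np.save(f"pics/{tag}_{n}.npy",d)
E
python3 - <<'E'
from h import *
np.set_printoptions(precision=4,suppress=True)
snap("a"); print(sensors.get_obs(), bot.tcp_to_tips)
for n in("side","top"):
    K,Rm,t=cam(n); print(n,K.tolist(),-Rm.T@t,Rm[2])
E
```

```text
pics
{'time': 0.1, 'q': array([76.3175,  5.0068, 10.0411, 95.0995, -0.0003, 90.0007]), 'qd': array([-0.0023, -0.0379,  0.1444,  0.0611,  0.0919,  0.0438]), 'joint_efforts': array([  0.0001, -52.1562,  46.5654,   0.0158,  -0.    ,   0.    ]), 'ee_pos': array([0.1301, 0.5342, 0.2477]), 'tcp_rot': array([-179.9348,    0.0003,  166.3168]), 'wrist_force': array([ 0.9414,  0.1849, -0.1397]), 'torque': array([0.0312, 0.0235, 0.0462]), 'grasp_force': 0.0, 'opening': 0.08535785095594074} 0.017
side [[512.2879312581565, 0.0, 324.5437410110295], [0.0, 512.2879312581565, 193.80677066061347], [0.0, 0.0, 1.0]] [-0.1298 -0.7013  0.9127] [ 0.56    0.5833 -0.5884]
top [[463.9500623432751, 0.0, 320.7946504287057], [0.0, 463.9500623432751, 199.4569142327598], [0.0, 0.0, 1.0]] [0.4186 0.0286 1.4366] [ 0.1082  0.004  -0.9941]
```

View pics/a_side.png

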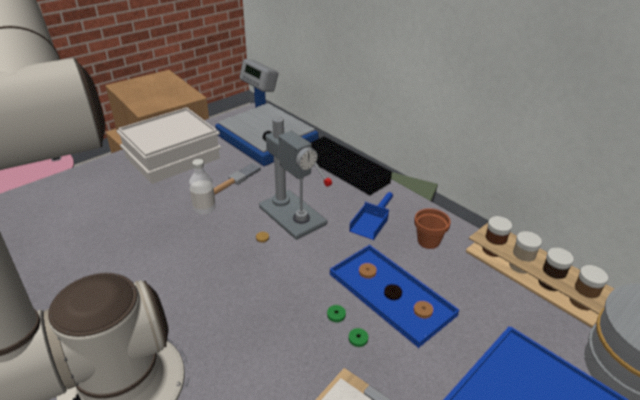

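View pics/a_top.png

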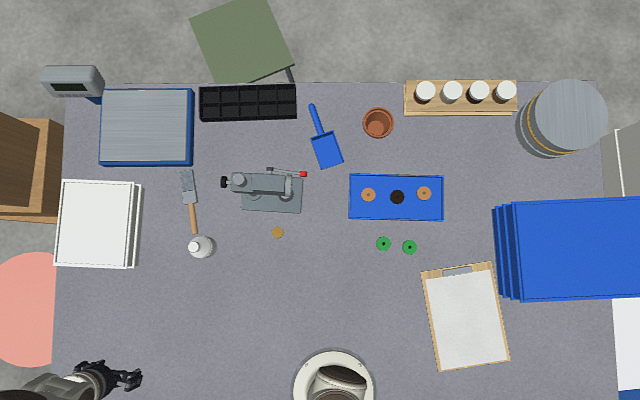

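The gauge's front faces −y (right in the top view, about (270,190)), with the lever on the far side and the knob at (303,174). The dark disc is in the middle of the tray at top (397,197). The green discs and the pale discs are clearly separate from it. Next I'll measure these.

Run:
```python
from h import *
np.set_printoptions(precision=4,suppress=True)
C={};I={}
for n in("side","top"):
    C[n]=cloud(n,np.load(f"pics/a_{n}.npy")); I[n]=cv2.imread(f"pics/a_{n}.png")
for n in C:
    P=C[n]; m=(P[...,2]>.017)&(P[...,2]<.031)&(abs(P[...,0]-.45)<.12)&(abs(P[...,1]-.15)<.16)
    m=cv2.morphologyEx(m.astype(np.uint8),cv2.MORPH_OPEN,np.ones((3,3)))>0
    Q=P[m]; print(n,"plate",m.sum(),Q.mean(0),cv2.minAreaRect((Q[:,:2]*1000).astype(np.float32)))
    # table height check
    q=P[(abs(P[...,0]-.3)<.03)&(abs(P[...,1]-.0)<.03)]; print("table z",np.median(q[:,2]))
    # anvil/disc top
    hsv=cv2.cvtColor(I[n],cv2.COLOR_BGR2HSV)
    red=((hsv[...,0]<6)|(hsv[...,0]>174))&(hsv[...,1]>170)&(hsv[...,2]>90)
    k,lab,st,ce=cv2.connectedComponentsWithStats(red.astype(np.uint8))
    for i in range(1,k):
        if st[i,4]>8:
            q=P[lab==i]; print(n,"red",st[i],ce[i],np.median(q,0))
    dark=(hsv[...,2]<60)&(abs(P[...,0]-.44)<.08)&(abs(P[...,1]+.14)<.12)
    k,lab,st,ce=cv2.connectedComponentsWithStats(dark.astype(np.uint8))
    for i in range(1,k):
        if st[i,4]>30: print(n,"dark",st[i],ce[i],np.median(P[lab==i],0),"z16:",onz(n,*ce[i],.016))
    hd=P[(P[...,2]>.25)&(P[...,2]<.275)&(abs(P[...,0]-.47)<.1)&(abs(P[...,1]-.17)<.12)]
    print("headtop",len(hd),hd.mean(0),cv2.minAreaRect((hd[:,:2]*1000).astype(np.float32)))
# heightmap extents of obstacles (top)
P=C["top"]; 
for nm,(u0,v0,u1,v1) in dict(whitetray=(55,180,140,270),bottle=(185,232,216,262),scale=(100,85,195,165),scaledisp=(40,62,105,100)).items():
    q=P[v0:v1,u0:u1].reshape(-1,3); q=q[q[:,2]>.02]; print(nm,np.percentile(q,2,axis=0),np.percentile(q,98,axis=0))
```

```text
side plate 552 [0.552  0.171  0.0235] ((553.0776977539062, 186.09446716308594), (191.03759765625, 38.06697082519531), 88.05006408691406)
table z -0.00013802439132557605
side red [325 179   6   7  33] [327.4848 181.6061] [0.6258 0.0766 0.1635]
headtop 56 [0.5685 0.1431 0.2572] ((568.152099609375, 143.84954833984375), (69.89127349853516, 4.519672870635986), 88.77022552490234)
top plate 576 [0.5539 0.1817 0.0236] ((552.0203857421875, 188.52728271484375), (181.2059326171875, 34.2120475769043), 89.36760711669922)
table z -0.0002671980868342713
top red [300 171   7   6  34] [303.1176 173.2941] [0.6304 0.0825 0.1655]
headtop 24 [0.5686 0.142  0.2584] ((568.2235107421875, 143.1922149658203), (3.38307523727417, 56.35089874267578), 0.024441339075565338)
whitetray [0.3792 0.5851 0.0456] [0.6186 0.7896 0.1103]
bottle [0.4006 0.3534 0.0292] [0.4605 0.4081 0.1633]
scale [0.6828 0.4319 0.0402] [0.9096 0.6968 0.0727]
scaledisp [0.8613 0.6605 0.0629] [0.9356 0.8023 0.212 ]
```

Run:
```python
import cv2,numpy as np
a=cv2.imread("pics/a_side.png")[100:250,225:355]; b=cv2.imread("pics/a_top.png")[150:230,210:330]
a=cv2.resize(a,(390,450),interpolation=3); b=cv2.resize(b,(400,267),interpolation=3)
c=np.zeros((450,800,3),np.uint8); c[:,:390]=a; c[:267,400:]=b; cv2.imwrite("pics/crop1.png",c)
```

```text
(no output)
```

View pics/crop1.png

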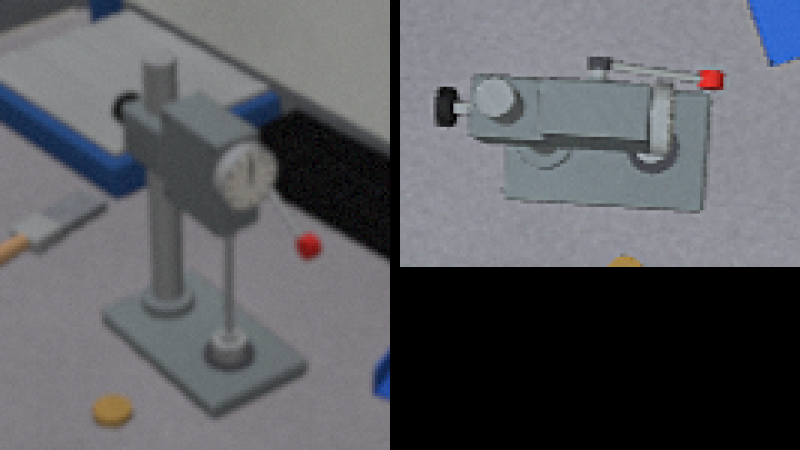

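apply_moves(
  motion=[
    {"xyz":[0,0,-20]},
    {"xyz":[0,0,-40]},
  ],
)

```text
validation failed for argument at $.mo...
```

Crop: the lever is down with the knob at its front (−y) end, the foot rests on the bare anvil, and the brass disc is at the near side. Next come the gauge pose and disc, with a first test move (jaw is a required key).

Run:
```python
from h import *
np.set_printoptions(precision=4,suppress=True)
for n in("side","top"):
    D=np.load(f"pics/a_{n}.npy"); P=cloud(n,D); I=cv2.imread(f"pics/a_{n}.png"); hsv=cv2.cvtColor(I,cv2.COLOR_BGR2HSV)
    dark=(hsv[...,2]<70)&(abs(P[...,0]-.55)<.09)&(abs(P[...,1]+.14)<.13)
    k,lab,st,ce=cv2.connectedComponentsWithStats(dark.astype(np.uint8))
    for i in range(1,k):
        if st[i,4]>30: print(n,"dark",st[i],ce[i],np.median(P[lab==i],0),"z16:",onz(n,*ce[i],.016))
    tan=(hsv[...,0]>5)&(hsv[...,0]<22)&(hsv[...,1]>80)&(P[...,0]>.4)&(P[...,0]<.65)&(P[...,1]<.2)&(P[...,1]>-.3)&(P[...,2]<.03)
    k,lab,st,ce=cv2.connectedComponentsWithStats(tan.astype(np.uint8))
    for i in range(1,k):
        if st[i,4]>25: print(n,"tan",st[i],onz(n,*ce[i],.016))
    m=(P[...,2]>.018)&(P[...,2]<.030)&(abs(P[...,0]-.56)<.09)&(P[...,1]>.05)&(P[...,1]<.32)
    m=cv2.morphologyEx(m.astype(np.uint8),cv2.MORPH_OPEN,np.ones((3,3)))>0
    Q=P[m]
    ys=np.arange(.10,.25,.01); e=[]
    for y in ys:
        q=Q[abs(Q[:,1]-y)<.006]; 
        if len(q)>3: e.append((y,q[:,0].min()))
    e=np.array(e); print(n,"near edge",np.polyfit(e[:,0],e[:,1],1),e[:,1])
    e=[]
    for x in np.arange(.53,.64,.01):
        q=Q[abs(Q[:,0]-x)<.006]
        if len(q)>3:e.append((x,q[:,1].min(),q[:,1].max()))
    print(np.array(e))
    a=P[(P[...,2]>.040)&(P[...,2]<.0475)&(abs(P[...,0]-.58)<.04)&(abs(P[...,1]-.13)<.04)]
    print("anvil",len(a),a.min(0) if len(a) else 0,a.max(0) if len(a) else 0)
    hd=P[(P[...,2]>.255)&(P[...,2]<.272)&(abs(P[...,0]-.58)<.06)&(P[...,1]>.05)&(P[...,1]<.22)]
    print("headtop",len(hd),cv2.minAreaRect((hd[:,:2]*1000).astype(np.float32)),hd.min(0),hd.max(0))
```

```text
side dark [385 285  17  15 207] [392.7246 291.8116] [ 0.5768 -0.2065  0.0157] z16: [ 0.5764 -0.207   0.016 ]
side tan [256 232  13  10 109] [0.4673 0.1563 0.016 ]
side tan [360 264  16  13 173] [ 0.5844 -0.1172  0.016 ]
side tan [386 286  15  12 111] [ 0.5764 -0.2066  0.016 ]
side tan [415 302  17  16 186] [ 0.5879 -0.2857  0.016 ]
side near edge [0.0693 0.5245] [0.5325 0.5316 0.5325 0.5334 0.5326 0.5362 0.5354 0.5354 0.5367 0.5391
 0.5383 0.5402 0.5382 0.5398 0.5417]
[[0.53   0.0928 0.1652]
 [0.54   0.0916 0.2666]
 [0.55   0.0916 0.2741]
 [0.56   0.0902 0.2746]
 [0.57   0.0925 0.2812]
 [0.58   0.0909 0.2757]
 [0.59   0.0914 0.2667]
 [0.6    0.0877 0.2145]
 [0.61   0.0886 0.22  ]
 [0.62   0.0866 0.2294]
 [0.63   0.0871 0.2514]]
anvil 54 [0.5727 0.1251 0.0401] [0.6063 0.1558 0.0475]
headtop 400 ((589.213623046875, 157.79202270507812), (101.4183120727539, 44.19353103637695), 86.33673858642578) [0.5661 0.1078 0.255 ] [0.6135 0.2096 0.2677]
top dark [391 190  13  14 143] [396.7483 196.5105] [ 0.58   -0.1999  0.0159] z16: [ 0.5809 -0.1997  0.016 ]
top tan [417 186  13  14 142] [ 0.5919 -0.2808  0.016 ]
top tan [361 188  14  14 148] [ 0.5879 -0.1102  0.016 ]
top tan [391 190  13  13 105] [ 0.5814 -0.2009  0.016 ]
top tan [272 227  11  11 101] [0.4739 0.1682 0.016 ]
top near edge [0.0479 0.5311] [0.543  0.5341 0.5341 0.5376 0.5373 0.5375 0.5376 0.5376 0.5381 0.5407
 0.5407 0.5409 0.541  0.5441 0.5443]
[[0.53   0.1073 0.1192]
 [0.54   0.0981 0.2601]
 [0.55   0.098  0.2791]
 [0.56   0.098  0.2789]
 [0.57   0.0978 0.2796]
 [0.58   0.0949 0.2796]
 [0.59   0.0948 0.2754]
 [0.6    0.0949 0.1225]
 [0.61   0.0919 0.1226]
 [0.62   0.0917 0.1227]
 [0.63   0.0918 0.1228]]
anvil 11 [0.5749 0.1334 0.0414] [0.5816 0.1546 0.0475]
headtop 632 ((591.1666870117188, 162.2082061767578), (100.52220153808594, 44.75507736206055), 85.41820526123047) [0.5665 0.1118 0.2551] [0.6167 0.2125 0.2708]
```

apply_moves(
  motion=[
    {"jaw":1,"xyz":[0,0,-25]},
    {"jaw":1,"xyz":[0,0,-50]},
  ],
)

```text
validation failed for argument at $.mo...
```

apply_moves(
  motion=[
    {"jaw":1,"xyz":[0,0,-25],"twist":0},
    {"jaw":1,"xyz":[0,0,-50],"twist":0},
  ],
)

```text
time: 0.35
ee_pos: [0.13, 0.5341, 0.2984]
tcp_rot: [-179.9, -0.0, 166.3]
wrist_force: [-0.5, -0.1, 0.7]
opening: 0.0854
grasp_force: 0.0
```

apply_moves(
  motion=[
    {"jaw":1,"xyz":[46,10,0],"twist":0},
    {"jaw":1,"xyz":[92,40,0],"twist":0},
    {"jaw":1,"xyz":[110,90,0],"twist":0},
    {"jaw":1,"xyz":[125,150,0],"twist":0},
    {"jaw":1,"xyz":[130,180,0],"twist":0},
  ],
)

```text
time: 0.98
ee_pos: [0.0455, 0.7343, 0.2984]
tcp_rot: [-180.0, 0.0, 166.4]
wrist_force: [0.2, 1.1, 1.4]
opening: 0.0853
grasp_force: 0.0
```

apply_moves(
  motion=[
    {"jaw":1,"xyz":[15,60,0],"twist":0},
    {"jaw":1,"xyz":[30,120,0],"twist":0},
  ],
)

```text
time: 1.23
ee_pos: [0.0426, 0.7927, 0.258]
tcp_rot: [178.0, -0.4, 166.3]
wrist_force: [1.3, -0.0, 0.0]
opening: 0.0853
grasp_force: 0.0
```

```bash
python3 -c "
from h import *
o=sensors.get_obs();print(o['q'],o['ee_pos'],o['tcp_rot'])"
```

```text
[ 8.69209463e+01  4.81520821e+01  7.03932362e+01  1.10240551e+02
 -1.26119298e-03  1.00599509e+02] [0.04264765 0.79272389 0.25800631] [178.03327472  -0.36668556 166.32770979]
```

apply_moves(
  motion=[
    {"jaw":1,"xyz":[15,60,-30],"twist":0},
    {"jaw":1,"xyz":[30,120,-60],"twist":0},
    {"jaw":1,"xyz":[30,120,-60],"twist":0},
  ],
)

```text
time: 1.6
ee_pos: [0.0381, 0.8173, 0.271]
tcp_rot: [173.8, -1.2, 166.4]
wrist_force: [0.3, 0.1, -0.4]
opening: 0.0854
grasp_force: 0.0
```

apply_moves(
  motion=[
    {"jaw":1,"xyz":[0,0,0],"twist":0},
  ],
)

```text
time: 1.72
ee_pos: [0.0382, 0.8172, 0.271]
tcp_rot: [173.8, -1.2, 166.4]
wrist_force: [0.5, -0.1, -0.4]
opening: 0.0854
grasp_force: 0.0
```

```bash
python3 -c "
from h import *
o=sensors.get_obs();print(o['q'],o['ee_pos'],o['tcp_rot'])"
```

```text
[ 8.73317192e+01  4.75474312e+01  7.07074235e+01  1.06850878e+02
 -2.24028943e-02  1.01010687e+02] [0.03818845 0.81717375 0.27099082] [173.80188572  -1.18078357 166.38372939]
```

apply_moves(
  motion=[
    {"jaw":1,"xyz":[0,-50,0],"twist":0},
    {"jaw":1,"xyz":[0,-50,0],"twist":0},
  ],
)

```text
time: 1.98
ee_pos: [0.0263, 0.7686, 0.2648]
tcp_rot: [173.8, -1.2, 166.4]
wrist_force: [-0.2, 0.7, 0.6]
opening: 0.0853
grasp_force: 0.0
```

apply_moves(
  motion=[
    {"jaw":1,"xyz":[0,60,-60],"twist":0},
    {"jaw":1,"xyz":[0,120,-120],"twist":0},
    {"jaw":1,"xyz":[0,180,-180],"twist":0},
    {"jaw":1,"xyz":[0,240,-240],"twist":0},
  ],
)

```text
time: 2.48
ee_pos: [0.0524, 0.7918, 0.3424]
tcp_rot: [170.2, -1.8, 166.5]
wrist_force: [-0.5, -0.5, 0.6]
opening: 0.0854
grasp_force: 0.0
```

apply_moves(
  motion=[
    {"jaw":1,"xyz":[0,60,0],"twist":0},
    {"jaw":1,"xyz":[0,120,0],"twist":0},
    {"jaw":1,"xyz":[0,180,0],"twist":0},
    {"jaw":1,"xyz":[0,240,0],"twist":0},
  ],
)

```text
time: 2.98
ee_pos: [0.0824, 0.8535, 0.2951]
tcp_rot: [166.8, -2.3, 166.6]
wrist_force: [-0.2, 0.0, 0.5]
opening: 0.0858
grasp_force: 0.0
```

apply_moves(
  motion=[
    {"jaw":1,"xyz":[0,0,-60],"twist":0},
    {"jaw":1,"xyz":[0,0,-120],"twist":0},
    {"jaw":1,"xyz":[0,0,-180],"twist":0},
    {"jaw":1,"xyz":[0,0,-240],"twist":0},
  ],
)

```text
time: 3.48
ee_pos: [0.0735, 0.7528, 0.4407]
tcp_rot: [164.0, -2.7, 166.7]
wrist_force: [0.4, -0.2, -0.9]
opening: 0.0851
grasp_force: 0.0
```

apply_moves(
  motion=[
    {"jaw":1,"xyz":[0,60,0],"twist":0},
    {"jaw":1,"xyz":[0,120,0],"twist":0},
    {"jaw":1,"xyz":[0,180,0],"twist":0},
    {"jaw":1,"xyz":[0,240,0],"twist":0},
  ],
)

```text
time: 3.98
ee_pos: [0.1019, 0.8219, 0.3991]
tcp_rot: [160.5, -3.1, 166.8]
wrist_force: [-0.1, -0.0, -0.0]
opening: 0.0852
grasp_force: 0.0
```

```bash
python3 -c "
from h import *
o=sensors.get_obs();print(o['q'],o['ee_pos'],o['tcp_rot'])"
```

```text
[ 82.63555003  39.23228771  70.72529046 101.79567179   0.91544214
  96.52939097] [0.10190963 0.82189517 0.39906277] [160.51084452  -3.05367486 166.78962783]
```

apply_moves(
  motion=[
    {"jaw":1,"xyz":[30,0,-50],"twist":0},
    {"jaw":1,"xyz":[60,0,-100],"twist":0},
    {"jaw":1,"xyz":[80,20,-160],"twist":0},
    {"jaw":1,"xyz":[80,60,-220],"twist":0},
    {"jaw":1,"xyz":[80,100,-280],"twist":0},
  ],
)

```text
time: 4.6
ee_pos: [0.0319, 0.7375, 0.5136]
tcp_rot: [157.1, -3.7, 167.0]
wrist_force: [-1.1, 0.6, 0.1]
opening: 0.0853
grasp_force: 0.0
```

apply_moves(
  motion=[
    {"jaw":1,"xyz":[10,60,0],"twist":0},
    {"jaw":1,"xyz":[20,120,0],"twist":0},
    {"jaw":1,"xyz":[30,180,0],"twist":0},
    {"jaw":1,"xyz":[40,240,0],"twist":0},
    {"jaw":1,"xyz":[50,300,0],"twist":0},
  ],
)

```text
time: 5.22
ee_pos: [0.0408, 0.8192, 0.4756]
tcp_rot: [153.4, -4.3, 167.3]
wrist_force: [0.4, -0.5, -0.2]
opening: 0.0852
grasp_force: 0.0
```

apply_moves(
  motion=[
    {"jaw":1,"xyz":[10,0,-60],"twist":0},
    {"jaw":1,"xyz":[20,0,-120],"twist":0},
    {"jaw":1,"xyz":[30,0,-180],"twist":0},
    {"jaw":1,"xyz":[40,0,-240],"twist":0},
    {"jaw":1,"xyz":[50,0,-300],"twist":0},
  ],
)

```text
time: 5.85
ee_pos: [-0.0052, 0.6665, 0.6121]
tcp_rot: [150.5, -4.9, 167.7]
wrist_force: [0.1, 0.1, -0.6]
opening: 0.0855
grasp_force: 0.0
```

```bash
python3 -c "
from h import *
o=sensors.get_obs();print(o['q'],o['ee_pos'],o['tcp_rot'],R.from_euler('xyz',o['tcp_rot'],degrees=True).as_matrix())"
```

```text
[ 91.48238741  21.21884976  70.71534485 109.68022682  -2.56822812
 104.43222215] [-0.00523541  0.66651361  0.61205603] [150.45825216  -4.94928525 167.67203765] [[-0.97329892  0.2273077   0.03194403]
 [ 0.21271112  0.84085367  0.49771386]
 [ 0.08627394  0.49121921 -0.86675284]]
```

apply_moves(
  motion=[
    {"jaw":1,"xyz":[-10,60,0],"twist":0},
    {"jaw":1,"xyz":[-10,120,0],"twist":0},
    {"jaw":1,"xyz":[0,180,0],"twist":0},
    {"jaw":1,"xyz":[10,240,0],"twist":0},
    {"jaw":1,"xyz":[10,300,0],"twist":0},
  ],
)

```text
time: 6.48
ee_pos: [0.0359, 0.7559, 0.5834]
tcp_rot: [146.9, -5.5, 168.0]
wrist_force: [-1.2, 0.0, 0.0]
opening: 0.0854
grasp_force: 0.0
```

apply_moves(
  motion=[
    {"jaw":1,"xyz":[0,60,0],"twist":0},
    {"jaw":1,"xyz":[0,120,0],"twist":0},
    {"jaw":1,"xyz":[0,180,0],"twist":0},
    {"jaw":1,"xyz":[0,240,0],"twist":0},
    {"jaw":1,"xyz":[0,300,0],"twist":0},
  ],
)

```text
time: 7.1
ee_pos: [0.0727, 0.821, 0.567]
tcp_rot: [143.0, -6.0, 168.4]
wrist_force: [-0.6, 0.5, 1.3]
opening: 0.0856
grasp_force: 0.0
```

apply_moves(
  motion=[
    {"jaw":1,"xyz":[0,60,0],"twist":0},
    {"jaw":1,"xyz":[0,120,0],"twist":0},
    {"jaw":1,"xyz":[0,180,0],"twist":0},
    {"jaw":1,"xyz":[0,240,0],"twist":0},
    {"jaw":1,"xyz":[0,300,0],"twist":0},
  ],
)

```text
time: 7.72
ee_pos: [0.1029, 0.8697, 0.561]
tcp_rot: [139.0, -6.4, 168.7]
wrist_force: [-0.8, -0.4, 0.5]
opening: 0.0853
grasp_force: 0.0
```

```bash
python3 -c "
from h import *
o=sensors.get_obs();M=R.from_euler('xyz',o['tcp_rot'],degrees=True).as_matrix();print(o['q'],o['ee_pos'],M,np.degrees(np.arctan2(M[1,2],M[0,2])),np.degrees(np.arccos(-M[2,2])))"
```

```text
[82.5635277  31.87292798 70.71233105 87.45644658  2.25871154 97.13145066] [0.10286748 0.86971615 0.56104078] [[-0.97444379  0.21978367  0.04641589]
 [ 0.19505451  0.72539331  0.6601199 ]
 [ 0.1114138   0.65230336 -0.74972481]] 85.9779055128467 41.43345461324937
```

```bash
cat >> h.py <<'E'
np.set_printoptions(precision=4,suppress=True)
GA=np.array([.5893,.1425]); GX=np.array([.065,.9979]); GY=np.array([-.9979,.065])
def g2w(x,y,z): return np.array([*(GA+GX*x+GY*y),z])
def rel(*ts):
    o=sensors.get_obs(); p=o['ee_pos']; M=R.from_euler('xyz',o['tcp_rot'],degrees=True).as_matrix()
    print("t",o['time'],"p",p,"q",o['q'].round(1),"lean",np.degrees(np.arccos(-M[2,2])).round(2),"az",np.degrees(np.arctan2(M[1,2],M[0,2])).round(2),"F",o['wrist_force'],"open",o['opening'])
    print(M)
    for t in ts: print("->",np.asarray(t),"tool mm",((np.asarray(t)-p)@M*1000).round(1))
E
python3 -c "
from h import *
rel((.27,.66,.50))"
```

```text
t 7.725 p [0.1029 0.8697 0.561 ] q [82.6 31.9 70.7 87.5  2.3 97.1] lean 41.43 az 85.98 F [-0.7617 -0.4227  0.4589] open 0.08525590398849374
[[-0.9744  0.2198  0.0464]
 [ 0.1951  0.7254  0.6601]
 [ 0.1114  0.6523 -0.7497]]
-> [0.27 0.66 0.5 ] tool mm [-210.6 -155.2  -84.9]
```

apply_moves(
  motion=[
    {"jaw":1,"xyz":[-42,-31,-17],"twist":-0.17},
    {"jaw":1,"xyz":[-84,-62,-34],"twist":-0.34},
    {"jaw":1,"xyz":[-126,-93,-51],"twist":-0.51},
    {"jaw":1,"xyz":[-168,-124,-68],"twist":-0.68},
    {"jaw":1,"xyz":[-210,-155,-85],"twist":-0.85},
  ],
)

```text
time: 8.35
ee_pos: [0.2701, 0.658, 0.5003]
tcp_rot: [145.5, 24.7, -152.7]
wrist_force: [0.3, 0.0, 1.2]
opening: 0.0857
grasp_force: 0.0
```

```bash
python3 -c "
from h import *
rel((.45,.42,.45),(.63,-.06,.30),(.63,-.06,.16))"
```

```text
t 8.35 p [0.2701 0.658  0.5003] q [61.8 -1.3 21.3 73.8 15.7 32.4] lean 41.48 az 85.95 F [0.2949 0.021  1.2058] open 0.08566571933248154
[[-0.8075 -0.588   0.0467]
 [-0.4165  0.6245  0.6607]
 [-0.4177  0.5141 -0.7492]]
-> [0.45 0.42 0.45] tool mm [ -25.2 -280.3 -111.2]
-> [ 0.63 -0.06  0.3 ] tool mm [  92.  -763.  -307.6]
-> [ 0.63 -0.06  0.16] tool mm [ 150.5 -835.  -202.7]
```

apply_moves(
  motion=[
    {"jaw":1,"xyz":[-5,-56,-22],"twist":-0.178},
    {"jaw":1,"xyz":[-10,-112,-44],"twist":-0.356},
    {"jaw":1,"xyz":[-15,-168,-66],"twist":-0.533},
    {"jaw":1,"xyz":[-20,-224,-88],"twist":-0.711},
    {"jaw":1,"xyz":[-25,-280,-111],"twist":-0.889},
  ],
)

```text
time: 8.98
ee_pos: [0.4417, 0.4294, 0.4512]
tcp_rot: [178.4, 41.4, -96.5]
wrist_force: [0.3, -0.9, 0.1]
opening: 0.0852
grasp_force: 0.0
```

```bash
python3 -c "
from h import *
rel((.56,.17,.42),(.62,-.06,.32))"
```

```text
t 8.975 p [0.4417 0.4294 0.4512] q [ 30.5  -6.2  12.9  82.5  33.  -45.6] lean 41.44 az 85.94 F [ 0.2748 -0.858   0.105 ] open 0.08523529892506822
[[-0.0845 -0.9953  0.0469]
 [-0.7452  0.0944  0.6602]
 [-0.6615  0.0208 -0.7497]]
-> [0.56 0.17 0.42] tool mm [ 203.9 -142.9 -142.3]
-> [ 0.62 -0.06  0.32] tool mm [ 436.4 -226.4 -216.4]
```

apply_moves(
  motion=[
    {"jaw":1,"xyz":[41,-28,-28],"twist":-0.031},
    {"jaw":1,"xyz":[82,-57,-56],"twist":-0.031},
    {"jaw":1,"xyz":[122,-86,-84],"twist":-0.031},
    {"jaw":1,"xyz":[163,-115,-112],"twist":-0.031},
    {"jaw":1,"xyz":[204,-143,-142],"twist":-0.031},
  ],
)

```text
time: 9.6
ee_pos: [0.5587, 0.1697, 0.4193]
tcp_rot: [179.7, 41.4, -94.5]
wrist_force: [1.1, 0.3, 0.9]
opening: 0.0857
grasp_force: 0.0
```

```bash
python3 -c "
from h import *
rel((.62,-.05,.32),g2w(-140,-44.5,.25),g2w(-140,-44.5,.157),g2w(-56,-44.5,.157))"
```

```text
t 9.6 p [0.5587 0.1697 0.4193] q [ -0.8   7.4  24.5 104.3  41.3 -85.3] lean 41.43 az 85.94 F [1.0966 0.3115 0.856 ] open 0.085654383649613
[[-0.0588 -0.9972  0.0468]
 [-0.7475  0.0751  0.66  ]
 [-0.6616  0.0038 -0.7498]]
-> [ 0.62 -0.05  0.32] tool mm [226.3 -78.  -67.7]
-> [  35.8959 -142.456     0.25  ] tool mm [104650.  -45942.8 -92349.7]
-> [  35.8959 -142.456     0.157 ] tool mm [104711.5 -45943.2 -92279.9]
-> [ 41.3559 -58.6324   0.157 ] tool mm [ 41731.4 -45096.3 -36701.3]
```

apply_moves(
  motion=[
    {"jaw":0.2,"xyz":[45,-16,-14],"twist":0},
    {"jaw":0.2,"xyz":[91,-31,-27],"twist":0},
    {"jaw":0.2,"xyz":[136,-47,-41],"twist":0},
    {"jaw":0.2,"xyz":[181,-62,-54],"twist":0},
    {"jaw":0.2,"xyz":[226,-78,-68],"twist":0},
  ],
)

```text
time: 10.22
ee_pos: [0.6197, -0.0497, 0.3198]
tcp_rot: [179.7, 41.4, -94.5]
wrist_force: [0.2, -0.2, -0.3]
opening: 0.0515
grasp_force: 0.0
```

```bash
sed -i 's/GX\*x+GY\*y/(GX*x+GY*y)\/1000/' h.py; python3 -c "
from h import *
rel(g2w(-120,-44.5,.157),g2w(-56,-44.5,.157))"
```

```text
t 10.225 p [ 0.6197 -0.0497  0.3198] q [ -20.5   24.9   34.2  113.3   39.4 -111.1] lean 41.41 az 85.96 F [ 0.2094 -0.1619 -0.2646] open 0.05152290561873906
[[-0.059  -0.9972  0.0466]
 [-0.7477  0.0751  0.6598]
 [-0.6614  0.0041 -0.75  ]]
-> [0.6259 0.0199 0.157 ] tool mm [ 55.3  -1.7 168.3]
-> [0.6301 0.0837 0.157 ] tool mm [  7.3  -1.  210.7]
```

apply_moves(
  motion=[
    {"jaw":-0.1,"xyz":[2,0,40],"twist":0},
    {"jaw":-0.1,"xyz":[4,0,80],"twist":0},
    {"jaw":-0.1,"xyz":[6,-1,120],"twist":0},
    {"jaw":-0.1,"xyz":[7,-1,150],"twist":0},
  ],
)

```text
time: 10.72
ee_pos: [0.6267, 0.0463, 0.2018]
tcp_rot: [179.6, 41.4, -94.6]
wrist_force: [0.8, -0.0, 0.7]
opening: 0.0385
grasp_force: 0.0
```

Run:
```python
from h import *
snap("b"); rel(g2w(-56,-44.5,.157))
a=cv2.imread("pics/b_side.png")[90:240,250:400]; b=cv2.imread("pics/b_top.png")[140:220,240:360]
c=np.zeros((450,800,3),np.uint8); c[:,:450]=cv2.resize(a,(450,450),interpolation=3); c[:233,450:]=cv2.resize(b,(350,233),interpolation=3); cv2.imwrite("pics/crop2.png",c)
```

```text
t 10.825 p [0.6259 0.0471 0.2007] q [ -11.9   17.5   11.8   91.5   40.9 -100.3] lean 41.43 az 86.33 F [-1.1677 -0.4183 -1.0258] open 0.03803870777066077
[[-0.0602 -0.9973  0.0423]
 [-0.7474  0.0731  0.6603]
 [-0.6616  0.0081 -0.7498]]
-> [0.6301 0.0837 0.157 ] tool mm [ 1.3 -1.9 57.1]
```

View pics/crop2.png

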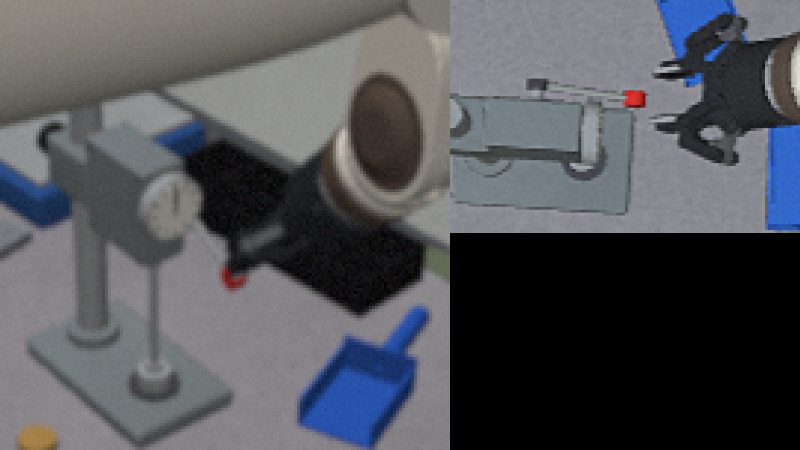

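Both fingers straddle the knob's plane: in the crop the fingertips are at (672,70) and (672,122), with the knob centred between them at (635,98). I'll advance and grip it.

apply_moves(
  motion=[
    {"jaw":-0.1,"xyz":[0,0,15],"twist":0},
    {"jaw":-0.1,"xyz":[1,-1,30],"twist":0},
    {"jaw":-0.1,"xyz":[1,-1,45],"twist":0},
    {"jaw":-0.1,"xyz":[1,-2,58],"twist":0},
    {"jaw":-0.1,"xyz":[1,-2,58],"twist":0},
  ],
)

```text
time: 11.45
ee_pos: [0.6312, 0.0835, 0.1582]
tcp_rot: [179.6, 41.4, -94.6]
wrist_force: [0.5, -0.3, 0.6]
opening: 0.0383
grasp_force: 0.0
```

apply_moves(
  motion=[
    {"jaw":-0.5,"xyz":[0,0,0],"twist":0},
    {"jaw":-0.7,"xyz":[0,0,0],"twist":0},
    {"jaw":-0.9,"xyz":[0,0,0],"twist":0},
    {"jaw":-0.9,"xyz":[0,0,0],"twist":0},
  ],
  grip_force=20,
)

```text
time: 11.95
ee_pos: [0.6312, 0.0826, 0.1596]
tcp_rot: [179.6, 41.4, -94.6]
wrist_force: [-4.3, 1.0, 1.4]
opening: 0.0136
grasp_force: 20.2
```

Run:
```python
from h import *
snap("c"); rel(g2w(-56,-44.5,.157)); o=sensors.get_obs(); print(o['grasp_force'])
a=cv2.imread("pics/c_side.png")[130:210,270:370]; b=cv2.imread("pics/c_top.png")[140:220,240:360]
c=np.zeros((400,800,3),np.uint8); c[:320,:400]=cv2.resize(a,(400,320),interpolation=3); c[:267,400:]=cv2.resize(b,(400,267),interpolation=3); cv2.imwrite("pics/crop3.png",c)
```

```text
t 12.05 p [0.6312 0.0827 0.1596] q [ -8.7  16.5   6.1  83.7  41.3 -95.8] lean 41.42 az 86.03 F [-5.3691  0.662   0.5154] open 0.013534593112737407
[[-0.06   -0.9971  0.0459]
 [-0.7475  0.0753  0.66  ]
 [-0.6616  0.0053 -0.7499]]
-> [0.6301 0.0837 0.157 ] tool mm [1.  1.2 2.6]
20.176579356193542
```

View pics/crop3.png

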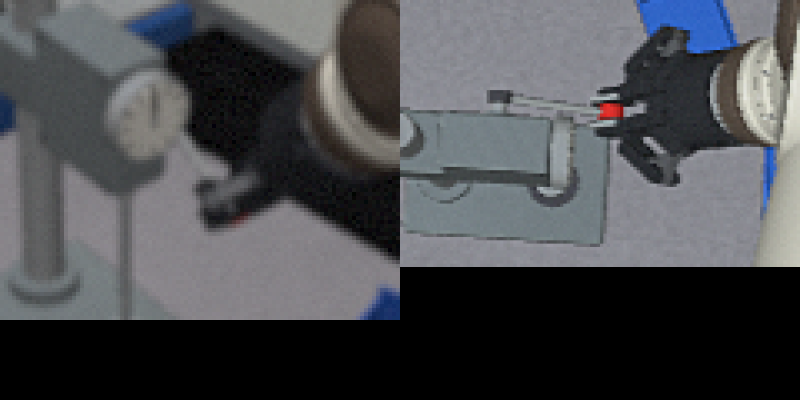

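```bash
python3 -c "
import numpy as np
for t in np.arange(-.5,.58,.107):
    dx=-100*(np.cos(t)-np.cos(.5));dz=100*(np.sin(t)+np.sin(.5));print(round(t,3),dx.round(1),dz.round(1),(-.7495*dx-.6616*dz).round(1),(.6616*dx-.7499*dz).round(1))"
```

```text
-0.5 -0.0 0.0 0.0 -0.0
-0.393 -4.6 9.6 -2.9 -10.3
-0.286 -8.2 19.7 -6.9 -20.2
-0.179 -10.6 30.1 -12.0 -29.6
-0.072 -12.0 40.7 -18.0 -38.5
0.035 -12.2 51.4 -24.9 -46.6
0.142 -11.2 62.1 -32.7 -54.0
0.249 -9.2 72.6 -41.2 -60.5
0.356 -6.0 82.8 -50.3 -66.0
0.463 -1.7 92.6 -60.0 -70.6
0.57 3.6 101.9 -70.1 -74.1
```

apply_moves(
  motion=[
    {"jaw":-0.9,"xyz":[-3,0,-10],"twist":0},
    {"jaw":-0.9,"xyz":[-7,0,-20],"twist":0},
    {"jaw":-0.9,"xyz":[-12,0,-30],"twist":0},
  ],
)

```text
time: 12.42
ee_pos: [0.6303, 0.0719, 0.1901]
tcp_rot: [179.5, 41.4, -94.6]
wrist_force: [-4.4, 7.1, -4.2]
opening: 0.0136
grasp_force: 19.5
```

Run:
```python
from h import *
rel(); print(sensors.get_obs()['grasp_force'])
```

```text
t 12.425 p [0.6303 0.0719 0.1901] q [ -9.6  16.7   9.6  88.   41.2 -97.1] lean 41.42 az 86.1 F [-4.4408  7.0619 -4.2193] open 0.013599917801136915
[[-0.0602 -0.9972  0.0449]
 [-0.7475  0.0748  0.66  ]
 [-0.6615  0.0061 -0.7499]]
19.504210352897644
```

apply_moves(
  motion=[
    {"jaw":-0.9,"xyz":[-7,0,-8],"twist":0},
    {"jaw":-0.9,"xyz":[-14,0,-16],"twist":0},
    {"jaw":-0.9,"xyz":[-22,0,-23],"twist":0},
    {"jaw":-0.9,"xyz":[-30,0,-30],"twist":0},
  ],
)

```text
time: 12.92
ee_pos: [0.6306, 0.0743, 0.2322]
tcp_rot: [179.5, 41.4, -94.6]
wrist_force: [-5.2, 5.5, -5.1]
opening: 0.0134
grasp_force: 19.5
```

apply_moves(
  motion=[
    {"jaw":-0.9,"xyz":[-9,0,-6],"twist":0},
    {"jaw":-0.9,"xyz":[-19,0,-10],"twist":0},
    {"jaw":-0.9,"xyz":[-29,0,-14],"twist":0},
    {"jaw":-0.9,"xyz":[-29,0,-14],"twist":0},
  ],
)

```text
time: 13.42
ee_pos: [0.6317, 0.087, 0.2626]
tcp_rot: [179.6, 41.4, -94.6]
wrist_force: [-8.1, 0.4, -1.3]
opening: 0.0138
grasp_force: 20.8
```

Run:
```python
from h import *
snap("d"); rel(); print(sensors.get_obs()['grasp_force'])
a=cv2.imread("pics/d_side.png")[80:240,240:400]; b=cv2.imread("pics/d_top.png")[140:220,240:360]
c=np.zeros((480,800,3),np.uint8); c[:,:480]=cv2.resize(a,(480,480),interpolation=3); c[:213,480:]=cv2.resize(b,(320,213),interpolation=3); cv2.imwrite("pics/crop4.png",c)
```

```text
t 13.525 p [0.6316 0.0869 0.2625] q [ -8.3  16.2  17.1  94.7  41.3 -95.3] lean 41.4 az 86.06 F [-7.5599  2.8747  0.254 ] open 0.013279001795601174
[[-0.0602 -0.9972  0.0454]
 [-0.7478  0.0751  0.6597]
 [-0.6612  0.0058 -0.7502]]
20.726763010025024
```

View pics/crop4.png

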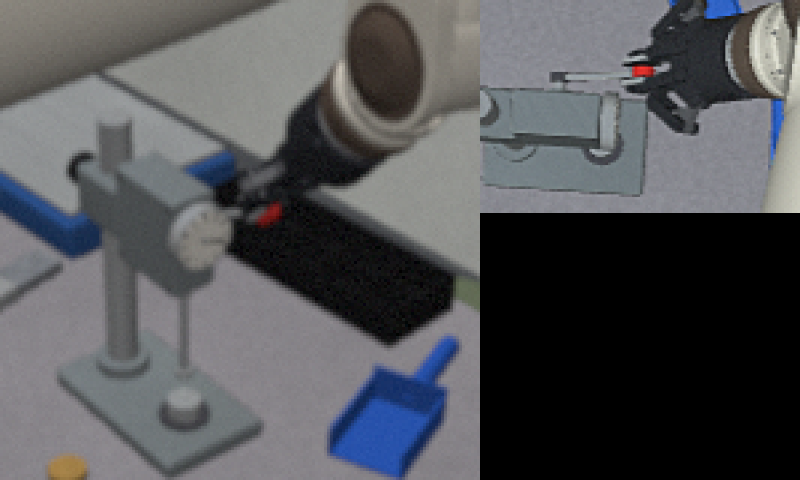

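The foot stands clear above the anvil (crop (183,378)), and the knob is held at (268,212) with the lever up. I'll open slightly and back out.

apply_moves(
  motion=[
    {"jaw":-0.55,"xyz":[0,1,0],"twist":0},
    {"jaw":-0.5,"xyz":[0,1,0],"twist":0},
    {"jaw":-0.5,"xyz":[0,1,-20],"twist":0},
    {"jaw":-0.5,"xyz":[0,1,-60],"twist":0},
    {"jaw":-0.4,"xyz":[0,1,-100],"twist":0},
  ],
)

```text
time: 14.15
ee_pos: [0.6266, 0.0204, 0.338]
tcp_rot: [179.7, 41.4, -94.5]
wrist_force: [0.5, 0.4, -0.0]
opening: 0.0256
grasp_force: 0.0
```

Run:
```python
from h import *
snap("e"); rel((.60,-.10,.22),(.58,-.215,.10))
for n in("side","top"):
    P=cloud(n,np.load(f"pics/e_{n}.npy")); hsv=cv2.cvtColor(cv2.imread(f"pics/e_{n}.png"),cv2.COLOR_BGR2HSV)
    red=((hsv[...,0]<6)|(hsv[...,0]>174))&(hsv[...,1]>170)&(hsv[...,2]>90)&(abs(P[...,0]-.63)<.04)&(abs(P[...,1]-.08)<.05)
    if red.sum(): print(n,red.sum(),np.median(P[red],0))
    dark=(hsv[...,2]<70)&(abs(P[...,0]-.58)<.03)&(abs(P[...,1]+.2)<.03)&(P[...,2]<.03)
    if dark.sum(): v,u=np.nonzero(dark);print(n,dark.sum(),onz(n,u.mean(),v.mean(),.016))
```

```text
t 14.25 p [0.6273 0.0187 0.34  ] q [ -14.4   21.2   32.   109.4   40.6 -103.2] lean 41.36 az 85.52 F [-0.237  -0.7589 -0.1325] open 0.025350366098721884
[[-0.0581 -0.997   0.0517]
 [-0.7483  0.0777  0.6588]
 [-0.6608 -0.0004 -0.7506]]
-> [ 0.6  -0.1   0.22] tool mm [169.7  18.1  10.4]
-> [ 0.58  -0.215  0.1  ] tool mm [336.2  29.1  23.7]
side 62 [0.6266 0.0776 0.259 ]
side 204 [ 0.5761 -0.207   0.016 ]
top 39 [0.6304 0.0835 0.262 ]
```

apply_moves(
  motion=[
    {"jaw":0.45,"xyz":[55,6,3],"twist":0},
    {"jaw":0.45,"xyz":[110,12,6],"twist":0},
    {"jaw":0.45,"xyz":[165,16,10],"twist":0},
    {"jaw":0.45,"xyz":[220,20,14],"twist":0},
    {"jaw":0.45,"xyz":[275,24,18],"twist":0},
  ],
)

```text
time: 14.88
ee_pos: [0.5871, -0.1717, 0.1397]
tcp_rot: [179.7, 41.4, -94.5]
wrist_force: [0.5, 0.0, -0.6]
opening: 0.0618
grasp_force: 0.0
```

Run:
```python
from h import *
rel((.5805,-.2055,.075),(.5805,-.2055,.026))
```

```text
t 14.875 p [ 0.5871 -0.1717  0.1397] q [ -31.2   29.7   20.2  102.4   36.  -124.1] lean 41.39 az 85.96 F [ 0.4583  0.0457 -0.638 ] open 0.06183776602585005
[[-0.0589 -0.9972  0.0466]
 [-0.7479  0.075   0.6596]
 [-0.6612  0.004  -0.7502]]
-> [ 0.5805 -0.2055  0.075 ] tool mm [68.4  3.7 25.9]
-> [ 0.5805 -0.2055  0.026 ] tool mm [100.8   3.6  62.7]
```

apply_moves(
  motion=[
    {"jaw":0.45,"xyz":[26,1,12],"twist":0},
    {"jaw":0.45,"xyz":[52,3,24],"twist":0},
    {"jaw":0.45,"xyz":[78,4,37],"twist":0},
  ],
)

```text
time: 15.25
ee_pos: [0.5807, -0.2044, 0.0612]
tcp_rot: [179.7, 41.4, -94.4]
wrist_force: [-0.1, -0.6, 0.1]
opening: 0.0618
grasp_force: 0.0
```

Run:
```python
from h import *
snap("f"); rel((.5805,-.2055,.026))
a=cv2.imread("pics/f_side.png")[220:360,320:480]; b=cv2.imread("pics/f_top.png")[160:240,340:460]
c=np.zeros((500,800,3),np.uint8); c[:350,:400]=cv2.resize(a,(400,350),interpolation=3); c[:267,400:]=cv2.resize(b,(400,267),interpolation=3); cv2.imwrite("pics/crop5.png",c)
P=cloud("top",np.load("pics/f_top.npy")); hsv=cv2.cvtColor(cv2.imread("pics/f_top.png"),cv2.COLOR_BGR2HSV)
```

```text
t 15.35 p [ 0.5795 -0.2042  0.0587] q [ -33.9   34.1   17.2   97.    35.  -127. ] lean 41.5 az 86.21 F [-1.6768  0.2403 -0.0117] open 0.06188087773815673
[[-0.0616 -0.9971  0.0438]
 [-0.7465  0.0751  0.6611]
 [-0.6625  0.0081 -0.749 ]]
-> [ 0.5805 -0.2055  0.026 ] tool mm [22.6 -1.4 23.7]
```

View pics/crop5.png

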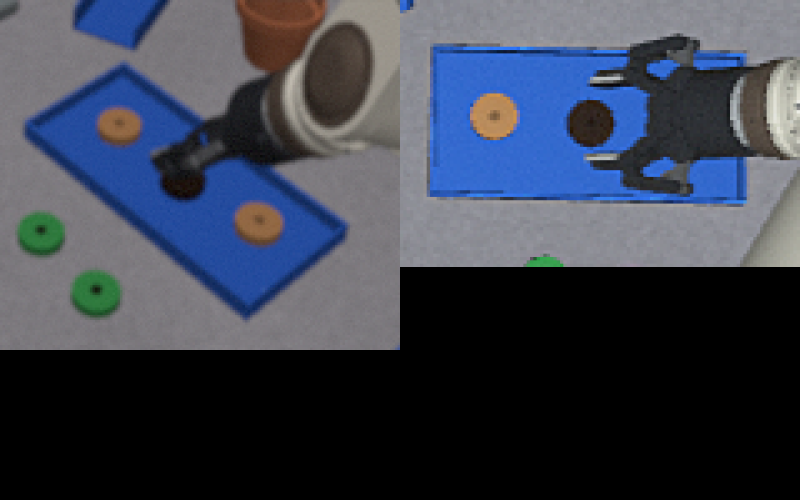

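Both views show the dark disc between the open fingers (top crop: disc (591,123), fingers at y 80 and 158). It's centred once parallax is accounted for, so I'll descend.

Run:
```python
from h import *
rel((.5800,-.2015,.024))
```

```text
t 15.35 p [ 0.5795 -0.2042  0.0587] q [ -33.9   34.1   17.2   97.    35.  -127. ] lean 41.5 az 86.21 F [-1.6768  0.2403 -0.0117] open 0.06188087773815673
[[-0.0616 -0.9971  0.0438]
 [-0.7465  0.0751  0.6611]
 [-0.6625  0.0081 -0.749 ]]
-> [ 0.58   -0.2015  0.024 ] tool mm [20.9 -0.6 27.9]
```

apply_moves(
  motion=[
    {"jaw":0.45,"xyz":[7,0,9],"twist":0},
    {"jaw":0.45,"xyz":[14,0,18],"twist":0},
    {"jaw":0.45,"xyz":[21,0,28],"twist":0},
    {"jaw":0.45,"xyz":[21,0,28],"twist":0},
  ],
)

```text
time: 15.85
ee_pos: [0.5801, -0.2011, 0.0262]
tcp_rot: [179.6, 41.4, -94.6]
wrist_force: [-0.1, -0.3, 0.5]
opening: 0.062
grasp_force: 0.0
```

apply_moves(
  motion=[
    {"jaw":0.2,"xyz":[0,0,0],"twist":0},
    {"jaw":0.1,"xyz":[0,0,0],"twist":0},
    {"jaw":-0.1,"xyz":[0,0,0],"twist":0},
    {"jaw":-0.2,"xyz":[0,0,0],"twist":0},
  ],
  grip_force=20,
)

```text
time: 16.35
ee_pos: [0.5807, -0.2019, 0.0278]
tcp_rot: [179.7, 41.4, -94.5]
wrist_force: [0.2, -2.6, 4.6]
opening: 0.0426
grasp_force: 20.1
```

apply_moves(
  motion=[
    {"jaw":-0.2,"xyz":[-7,0,-8],"twist":0},
    {"jaw":-0.2,"xyz":[-26,0,-30],"twist":0},
    {"jaw":-0.2,"xyz":[-46,0,-53],"twist":0},
  ],
)

```text
time: 16.73
ee_pos: [0.5806, -0.202, 0.0983]
tcp_rot: [179.6, 41.4, -94.6]
wrist_force: [-0.2, 0.2, 0.0]
opening: 0.0422
grasp_force: 20.3
```

Run:
```python
from h import *
snap("g"); rel(g2w(-60,0,.12)); print(sensors.get_obs()['grasp_force'])
a=cv2.imread("pics/g_side.png")[220:320,340:440]; b=cv2.imread("pics/g_top.png")[160:240,340:460]
c=np.zeros((400,800,3),np.uint8); c[:,:400]=cv2.resize(a,(400,400),interpolation=3); c[:267,400:]=cv2.resize(b,(400,267),interpolation=3); cv2.imwrite("pics/crop6.png",c)
for n in("side","top"):
    P=cloud(n,np.load(f"pics/g_{n}.npy")); hsv=cv2.cvtColor(cv2.imread(f"pics/g_{n}.png"),cv2.COLOR_BGR2HSV)
    m=(hsv[...,2]<75)&(hsv[...,0]<22)&(hsv[...,1]>60)&(abs(P[...,0]-.58)<.04)&(abs(P[...,1]+.2)<.05)&(P[...,2]>.03)&(P[...,2]<.1)
    if m.sum()>20:
        q=P[m]; print(n,m.sum(),q.min(0),q.max(0),np.median(q,0)); A=np.c_[q[:,:2],np.ones(len(q))]; print(np.linalg.lstsq(A,q[:,2],rcond=None)[0])
```

```text
t 16.825 p [ 0.5818 -0.2027  0.1013] q [ -33.7   32.6   19.9  100.6   35.1 -126.8] lean 41.29 az 85.69 F [ 0.5809 -0.1088 -0.494 ] open 0.04226931481043962
[[-0.0565 -0.9972  0.0496]
 [-0.7493  0.0752  0.6579]
 [-0.6598  0.     -0.7514]]
-> [0.5854 0.0826 0.12  ] tool mm [-226.3   17.8  173.9]
20.3509122133255
top 143 [ 0.5644 -0.2183  0.0853] [ 0.603  -0.1825  0.0967] [ 0.5823 -0.2006  0.0904]
[-0.0253  0.0275  0.1107]
```

View pics/crop6.png

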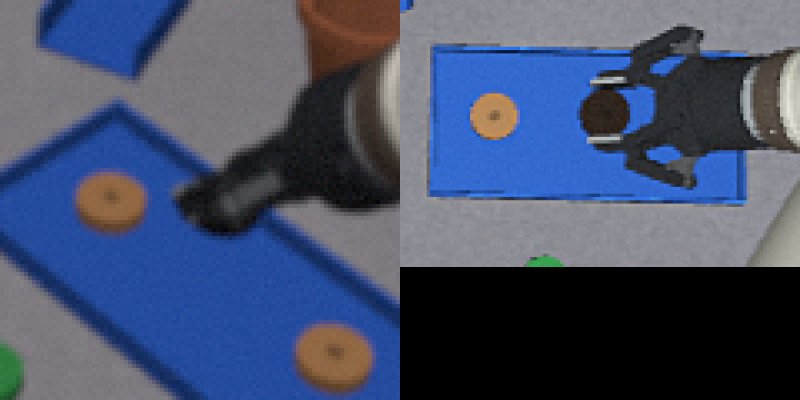

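The disc is held level between the pads (top crop (605,112)), and both coir discs are undisturbed. I'll carry it to the front of the gauge.

apply_moves(
  motion=[
    {"jaw":-0.2,"xyz":[-30,2,26],"twist":0},
    {"jaw":-0.2,"xyz":[-70,4,61],"twist":0},
    {"jaw":-0.2,"xyz":[-110,6,96],"twist":0},
    {"jaw":-0.2,"xyz":[-150,9,131],"twist":0},
    {"jaw":-0.2,"xyz":[-182,11,159],"twist":0},
  ],
)

```text
time: 17.45
ee_pos: [0.5874, 0.0417, 0.0982]
tcp_rot: [179.6, 41.4, -94.5]
wrist_force: [0.6, -0.3, 0.1]
opening: 0.0423
grasp_force: 20.4
```

Run:
```python
from h import *
rel((.588,.06,.075),(.5895,.1435,.075)); print(sensors.get_obs()['grasp_force'])
```

```text
t 17.45 p [0.5874 0.0417 0.0982] q [ -13.2   14.7   -3.2   80.3   40.8 -101.9] lean 41.41 az 86.07 F [ 0.5501 -0.2608  0.1299] open 0.04227350859464635
[[-0.059  -0.9972  0.0454]
 [-0.7476  0.0743  0.6599]
 [-0.6615  0.005  -0.75  ]]
-> [0.588 0.06  0.075] tool mm [ 1.6  0.6 29.5]
-> [0.5895 0.1435 0.075 ] tool mm [-60.9   5.3  84.6]
20.3791943192482
```

apply_moves(
  motion=[
    {"jaw":-0.2,"xyz":[1,0,29],"twist":0},
    {"jaw":-0.2,"xyz":[-20,2,48],"twist":0},
    {"jaw":-0.2,"xyz":[-41,4,66],"twist":0},
    {"jaw":-0.2,"xyz":[-61,5,84],"twist":0},
    {"jaw":-0.2,"xyz":[-61,5,84],"twist":0},
  ],
)

```text
time: 18.08
ee_pos: [0.5897, 0.1425, 0.0756]
tcp_rot: [179.6, 41.4, -94.4]
wrist_force: [-0.6, -0.2, -0.2]
opening: 0.0426
grasp_force: 20.4
```

Run:
```python
from h import *
snap("i"); rel((.5895,.1435,.066)); print(sensors.get_obs()['grasp_force'])
a=cv2.imread("pics/i_side.png")[140:240,250:350]; b=cv2.imread("pics/i_top.png")[150:220,240:340]
c=np.zeros((600,800,3),np.uint8); c[:500,:500]=cv2.resize(a,(500,500),interpolation=3); c[:210,500:]=cv2.resize(b,(300,210),interpolation=3); cv2.imwrite("pics/crop7.png",c)
```

```text
t 18.175 p [0.5901 0.1409 0.0756] q [ -3.6  11.1  -9.8  68.7  41.4 -89. ] lean 41.39 az 86.04 F [ 0.8024 -0.4278  0.2712] open 0.04240807054582576
[[-0.0591 -0.9972  0.0456]
 [-0.7479  0.0745  0.6596]
 [-0.6611  0.0049 -0.7502]]
-> [0.5895 0.1435 0.066 ] tool mm [4.4 0.8 8.9]
20.435287356376648
```

View pics/crop7.png

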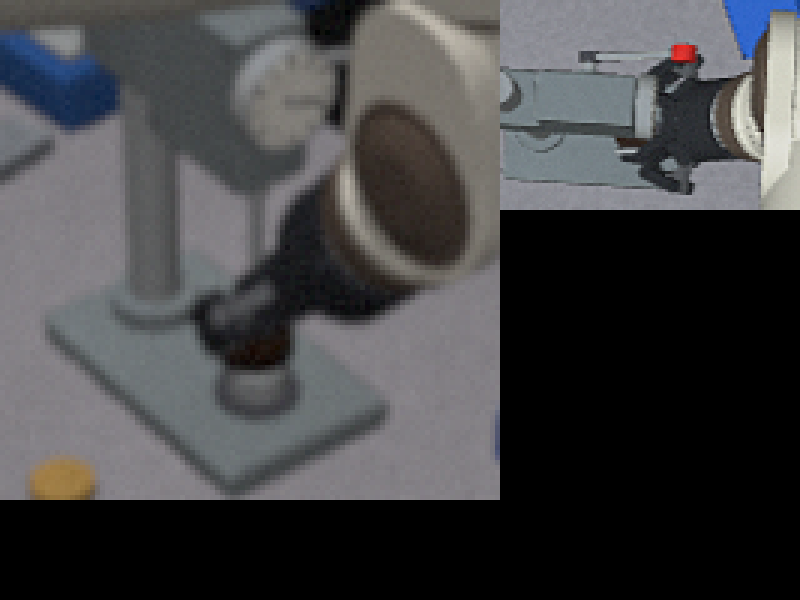

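The side crop shows the disc above the anvil (rim about 225–292, anvil 218–298). The top of the disc is hidden by the gripper, so I'll fit both cylinders in this one view to get the offset.

```bash
cat > fit.py <<'E'
from h import *
from scipy.optimize import least_squares
import sys
def fit(q,r):
    f=lambda c: np.hypot(q[:,0]-c[0],q[:,1]-c[1])-r
    return least_squares(f,[.59,.143],loss="soft_l1",f_scale=.002)
def go(tag,zlo,zhi):
    n="side"; I=cv2.imread(f"pics/{tag}_{n}.png"); P=cloud(n,np.load(f"pics/{tag}_{n}.npy")); hsv=cv2.cvtColor(I,cv2.COLOR_BGR2HSV)
    near=(abs(P[...,0]-.59)<.04)&(abs(P[...,1]-.143)<.045)
    br=near&(hsv[...,0]<20)&(hsv[...,1]>70)&(hsv[...,2]<110)
    q=P[br]; print("brown",br.sum(),q.min(0),q.max(0))
    s=q[(q[:,2]>zlo)&(q[:,2]<zhi)]; r=fit(s,.022); print("disc",len(s),r.x,np.abs(r.fun).mean())
    a=P[near&(P[...,2]>.028)&(P[...,2]<.041)&~br]; a=a[np.hypot(*(a[:,:2]-[.59,.143]).T)<.025]
    r=fit(a,.016); print("anvil",len(a),r.x,np.abs(r.fun).mean())
if __name__=="__main__":
    go(sys.argv[1],float(sys.argv[2]),float(sys.argv[3])); go("a",0,1) if 0 else None
E
python3 fit.py i .052 .063
python3 - <<'E'
from h import *; from fit import fit
P=cloud("side",np.load("pics/a_side.npy"))
a=P[(abs(P[...,0]-.59)<.03)&(abs(P[...,1]-.143)<.035)&(P[...,2]>.028)&(P[...,2]<.041)]; a=a[np.hypot(*(a[:,:2]-[.59,.143]).T)<.025]
r=fit(a,.016); print("anvil a",len(a),r.x,np.abs(r.fun).mean())
E
```

```text
brown 46 [0.5687 0.1168 0.0553] [0.6025 0.1386 0.067 ]
disc 24 [0.5875 0.1482] 0.0032519246967396102
anvil 63 [0.591  0.1401] 0.002172445077077914
anvil a 74 [0.5895 0.1412] 0.0029203554924594048
```

Run:
```python
from h import *; from fit import fit
I=cv2.imread("pics/i_side.png"); P=cloud("side",np.load("pics/i_side.npy")); hsv=cv2.cvtColor(I,cv2.COLOR_BGR2HSV)
br=(hsv[...,0]<20)&(hsv[...,1]>70)&(hsv[...,2]<110); br[:200]=0;br[216:]=0;br[:,:290]=0;br[:,312:]=0
for v in range(203,217): print(v,' '.join('%3d%s'%(P[v,u,2]*1000,'*' if br[v,u] else ' ') for u in range(290,314)))
b=[(u+0., np.nonzero(br[:,u])[0].max()+.5) for u in range(290,312) if br[:,u].any()]
q=np.array([onz("side",u,v,.0535) for u,v in b]); r=fit(q,.022); print("disc rim fit",r.x,r.fun)
# anvil: silhouette columns in image a on the post
A=cv2.imread("pics/a_side.png"); g=cv2.cvtColor(A,cv2.COLOR_BGR2GRAY)
for v in range(208,226): print(v,g[v,288:316])
```

```text
203 124  135  137  139  139  139  140  130   98   77  109  113  112  111  106  110  121  121  123  119  125  125    1    2 
204 121  126  135  136  136  135  137  133  128   77  108  109  111  114  114  110  118  119  108   -1    0    0    0    0 
205 106  123  130  133  135  134  135  135  124  102  105  106  108  111  110  114  109   62   22    2    0   -1   -1    0 
206 103  117  121  132  134  132  133  129  101  103  104  106  110  106  105   64   62*  67   65   24   26    0    1    3 
207 101  102  118  128  131  129  128   97   97   95   62   65   64   63   63*  67*  62*  64   64   22   23   22    0   -6 
208  74  102  114  118  119  108   91   89   88   60   61*  62*  65*  62*  63*  61*  64*  66*  64   22   22   26   23    2 
209  68  102  110  105   97   77   73   63   68   64*  64*  65*  61*  63*  62*  60*  62*  65   59   21   25   25   25   20 
210  23   66   98   96   69   61   62*  64*  62*  63*  65*  63*  63*  62*  64*  63*  62  912   58   27   24   22   25   22 
211  22   25   61   51   56   58   59*  59*  65*  61*  62*  62*  64*  65*  66*  57*  58   54   22   23   25 
[... 2205 characters left out ...]
110 111 105  83  63  57  64  66  73  77  81  82  83  78  73  66
  62  56  65  82 102 107 111 109 112 110]
221 [108 108 110 110 108  98  83  69  59  58  65  63  68  68  68  67  64  57
  59  63  78  96 107 109 109 111 110 110]
222 [110 108 111 109 107 106  96  84  74  66  62  58  60  60  59  62  60  65
  77  86 100 108 108 110 107 111 110 109]
223 [111 110 110 110 111 111 105 102  97  88  86  75  70  72  73  79  84  89
  98 105 109 107 110 113 110 111 111 107]
224 [109 109 109 109 112 110 110 109 106 105 105  98  96  94  94  96 101 105
 107 108 112 108 108 110 109 112 109 106]
225 [112 113 107 108 108 111 110 110 109 113 109 107 107 107 107 111 111 109
 104 109 110 111 110 112 107 107 102  98]
```

apply_moves(
  motion=[
    {"jaw":-0.2,"xyz":[1,-1,3],"twist":0},
    {"jaw":-0.2,"xyz":[3,-1.5,7],"twist":0},
    {"jaw":-0.2,"xyz":[3,-1.5,7],"twist":0},
  ],
)

```text
time: 18.55
ee_pos: [0.5921, 0.1428, 0.0681]
tcp_rot: [179.6, 41.4, -94.6]
wrist_force: [0.3, -0.2, -0.7]
opening: 0.0421
grasp_force: 20.4
```

apply_moves(
  motion=[
    {"jaw":-0.2,"xyz":[0.7,0,0.8],"twist":0},
    {"jaw":-0.2,"xyz":[0.7,0,0.8],"twist":0},
  ],
)

```text
time: 18.8
ee_pos: [0.5922, 0.1431, 0.0678]
tcp_rot: [179.7, 41.4, -94.5]
wrist_force: [-0.6, -1.7, 3.3]
opening: 0.0423
grasp_force: 20.7
```

apply_moves(
  motion=[
    {"jaw":-0.2,"xyz":[0.7,0,0.8],"twist":0},
    {"jaw":-0.2,"xyz":[0.7,0,0.8],"twist":0},
  ],
)

```text
time: 19.05
ee_pos: [0.5923, 0.1432, 0.0677]
tcp_rot: [179.7, 41.5, -94.5]
wrist_force: [-4.2, -5.0, 10.1]
opening: 0.0422
grasp_force: 21.4
```

apply_moves(
  motion=[
    {"jaw":-0.2,"xyz":[-0.9,0,-1],"twist":0},
    {"jaw":0.1,"xyz":[-0.9,0,-1],"twist":0},
    {"jaw":0.2,"xyz":[-0.9,0,-1],"twist":0},
    {"jaw":0.35,"xyz":[-0.9,0,-1],"twist":0},
  ],
)

```text
time: 19.55
ee_pos: [0.592, 0.1433, 0.0676]
tcp_rot: [179.6, 41.4, -94.5]
wrist_force: [-0.4, 0.3, -0.3]
opening: 0.0578
grasp_force: 0.0
```

Run:
```python
from h import *
snap("j"); rel()
P=cloud("side",np.load("pics/j_side.npy"))
for v in range(203,224): print(v,' '.join('%4d'%(P[v,u,2]*1000) for u in range(288,314)))
```

```text
t 19.65 p [0.5921 0.1433 0.0677] q [ -3.3  11.5 -10.2  67.6  41.4 -88.7] lean 41.4 az 86.0 F [-0.3462 -0.4589  0.3552] open 0.05740215062410147
[[-0.0595 -0.9972  0.0462]
 [-0.7477  0.0751  0.6598]
 [-0.6613  0.0047 -0.7501]]
203  121  125  129  130  134  136  141  139  135  135  136  134  135  128  129  130  132  132  134  125  118  121  123  121  138  144
204  115  119  125  131  136  136  134  137  136  132  133  126  105  107  103  105  125  124  116  116  115  116  120  119  124  138
205  111  121  124  124  131  135  134  132  135  133   51  107  107  107  103  103  103   55  113  115  118  115  118  118    0    2
206  103  111  115  118  127  128  133  133  129  131  125  102  103  106  104  101  110  112  110  111  103   27   23   -2    6   -1
207   98  100  116  117  123  125  129  129  132  130  132  100  104  102  102  106  105  105  105   55   55   23   22   24    0    0
208   97  101  109  113  120  122  125  128  128  126  116   99   98   99  912  102   99   55   57   56   55   27   21   24   19   -3
209   95   96  100  109  115  115  121  125  125   93   93   90   56  
[... 1239 characters left out ...]
   28   29   23   22   23   23
219   24   24   23   27   25   31   28   30   25   28   33   29   26   33   35   30   29   27   32   28   25   23   26   23   22   23
220   24   25   23   23   22   22   29   29   23   28   27   28   25   27   29   28   27   27   28   29   22   23   24   27   27   22
221   27   23   24   26   22   24   19   28   26   30   29   29   30   31   25   25   28   26   26   26   24   24   25   23   23   26
222   21   23   21   22   23   24   23   22   24   27   27   26   28   29   25   24   28   22   28   20   20  912   24   25   24   24
223   23   23   22   21   24   21   24   22   20   26   24   21   27   23   27   23   23   26   23   27   26   24   25   24   23   23
```

apply_moves(
  motion=[
    {"jaw":0.35,"xyz":[0,0,-12],"twist":0},
    {"jaw":0.35,"xyz":[0,0,-40],"twist":0},
    {"jaw":0.35,"xyz":[0,0,-80],"twist":0},
    {"jaw":0.2,"xyz":[0,0,-120],"twist":0},
    {"jaw":0,"xyz":[0,0,-160],"twist":0},
  ],
)

```text
time: 20.27
ee_pos: [0.5845, 0.0365, 0.1896]
tcp_rot: [179.7, 41.4, -94.5]
wrist_force: [0.4, -0.3, 0.1]
opening: 0.0426
grasp_force: 0.0
```

Run:
```python
from h import *
rel((.625,.000,.337),(.6260,.0209,.3375))
snap("k")
P=cloud("side",np.load("pics/k_side.npy"))
for v in range(203,218): print(v,' '.join('%4d'%(P[v,u,2]*1000) for u in range(288,314)))
a=cv2.imread("pics/k_side.png")[140:240,250:350]; b=cv2.imread("pics/k_top.png")[150:220,240:340]
c=np.zeros((500,800,3),np.uint8); c[:500,:500]=cv2.resize(a,(500,500),interpolation=3); c[:210,500:]=cv2.resize(b,(300,210),interpolation=3); cv2.imwrite("pics/crop8.png",c)
```

```text
t 20.275 p [0.5845 0.0365 0.1896] q [ -13.8   12.6    4.5   90.4   40.7 -102.5] lean 41.41 az 85.92 F [ 0.3794 -0.266   0.0845] open 0.04255307520338832
[[-0.0589 -0.9972  0.047 ]
 [-0.7477  0.0752  0.6597]
 [-0.6614  0.0037 -0.75  ]]
-> [0.625 0.    0.337] tool mm [ -72.6  -42.6 -132.7]
-> [0.626  0.0209 0.3375] tool mm [ -88.6  -42.  -119.2]
203   26   25   23   20   25   24   22   27   24   24   74   76   74   76   78   78   26   23   25   -1   -1    0   -1    2    2    4
204   25   21   20   23   23   22   21   21   22   54   71   75   75   76   77   74   56   54   23   23    4    0   -1    0   -1    0
205   19   23   23   23   24   24   24   57   55   52   57   70   73   74   75   54   54   53   55   24   26   -2    2   -2    0    2
206   22   21   24   24   23   24   56   55   55   54   54   56   56   55   54   56   55   56   56   54   53   22   22  912    2    2
207   26   20   23   19   24   23   53   56   54   58   55   53   55   56   55   57   57   56   55   52   55   21   22   23    2    0
208   24   26   24   23   23   55   54   55   55   56   51   56   53   56   56   53 
[... 555 characters left out ...]
   50   23   24   23   23   23
213   26   24   24   22   23   26   43   49   52   54   54   57   53   55   56   53   53   51   51   48   46   26   22   22   21   26
214   22   22   21   24   25   22   27   50   51   51   49   54   52   52   51   53   52   52   52   44   25   23   24   26   23   27
215   24   22   25   24   24   29   26   29   45   45   47   47   49   49   48   49   47   48   48   27   27   23   22   24   23   27
216   24   25   19   20   19   29   27   26   40   39   41   45   43   45   43   41   42   37   34   27   28   28   22   20   24   25
217   22   21   27   26   25   27   26   26   32   38   36   40   36   40   37   36   38   34   31   32   28   28   24   22   24   20
```

View pics/crop8.png

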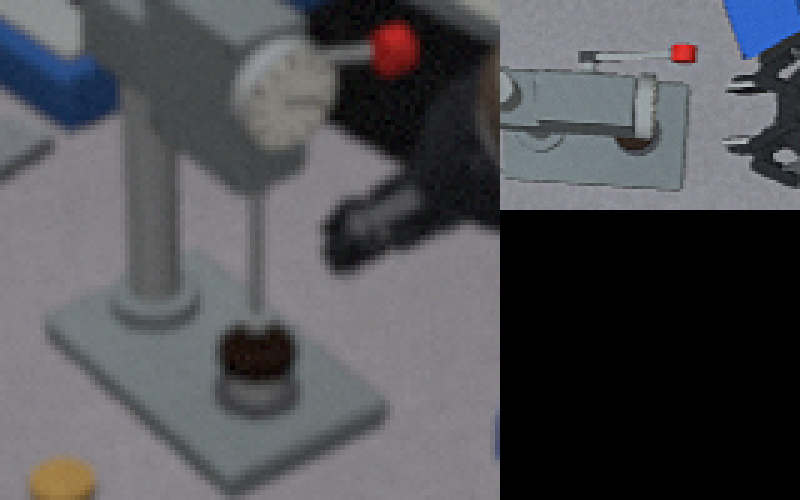

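The disc lies flat and centred on the anvil (crop (258,350)), directly below the raised foot, with the knob free at (393,48). I'll go back to the knob.

apply_moves(
  motion=[
    {"jaw":-0.1,"xyz":[-24,-14,-44],"twist":0},
    {"jaw":-0.3,"xyz":[-48,-28,-88],"twist":0},
    {"jaw":-0.4,"xyz":[-73,-43,-133],"twist":0},
    {"jaw":-0.4,"xyz":[-89,-42,-120],"twist":0},
    {"jaw":-0.4,"xyz":[-89,-42,-120],"twist":0},
  ],
)

```text
time: 21.0
ee_pos: [0.6264, 0.0227, 0.3366]
tcp_rot: [179.7, 41.4, -94.4]
wrist_force: [-0.2, -0.2, -1.5]
opening: 0.0254
grasp_force: 0.0
```

Run:
```python
from h import *
rel((.6304,.0869,.2625))
```

```text
t 21.0 p [0.6264 0.0227 0.3366] q [ -14.1   21.1   31.4  109.1   40.6 -103. ] lean 41.4 az 86.02 F [-0.2162 -0.207  -1.4933] open 0.025364245382715894
[[-0.058  -0.9973  0.0459]
 [-0.7479  0.0739  0.6597]
 [-0.6613  0.0039 -0.7501]]
-> [0.6304 0.0869 0.2625] tool mm [ 0.7  0.5 98.1]
```

apply_moves(
  motion=[
    {"jaw":-0.4,"xyz":[0,0,30],"twist":0},
    {"jaw":-0.4,"xyz":[0,0,55],"twist":0},
    {"jaw":-0.4,"xyz":[0,0,75],"twist":0},
    {"jaw":-0.4,"xyz":[1,0.5,90],"twist":0},
    {"jaw":-0.4,"xyz":[1,0.5,98],"twist":0},
  ],
)

```text
time: 21.62
ee_pos: [0.6295, 0.0861, 0.2607]
tcp_rot: [179.5, 41.4, -94.6]
wrist_force: [0.7, -0.2, 0.6]
opening: 0.0259
grasp_force: 0.0
```

apply_moves(
  motion=[
    {"jaw":-0.6,"xyz":[0,0,0],"twist":0},
    {"jaw":-0.8,"xyz":[0,0,0],"twist":0},
    {"jaw":-0.9,"xyz":[0,0,0],"twist":0},
  ],
  grip_force=20,
)

```text
time: 22.0
ee_pos: [0.6307, 0.0857, 0.2622]
tcp_rot: [179.7, 41.4, -94.5]
wrist_force: [3.8, 3.8, -3.9]
opening: 0.0136
grasp_force: 22.7
```

Run:
```python
from h import *
rel()
for t in np.arange(.58,-.51,-.0725):
    dx=-100*(np.cos(t)-np.cos(.58));dz=100*(np.sin(t)-np.sin(.58));print(round(t,3),(-.75*dx-.6614*dz).round(1),(.6614*dx-.75*dz).round(1))
```

```text
t 22.0 p [0.6307 0.0857 0.2622] q [ -8.4  16.1  16.9  94.6  41.3 -95.4] lean 41.42 az 85.94 F [ 3.7886  3.8016 -3.942 ] open 0.01364420260565715
[[-0.0588 -0.9972  0.0468]
 [-0.7476  0.075   0.6599]
 [-0.6615  0.0038 -0.7499]]
0.58 0.0 -0.0
0.507 6.9 2.2
0.435 13.7 4.8
0.362 20.2 8.0
0.29 26.5 11.6
0.217 32.5 15.7
0.145 38.2 20.1
0.072 43.5 25.0
-0.0 48.5 30.3
-0.073 53.1 35.9
-0.145 57.3 41.8
-0.218 61.0 48.0
-0.29 64.3 54.5
-0.363 67.1 61.2
-0.435 69.4 68.1
-0.508 71.2 75.1
```

apply_moves(
  motion=[
    {"jaw":-0.9,"xyz":[7,0,2],"twist":0},
    {"jaw":-0.9,"xyz":[14,0,5],"twist":0},
    {"jaw":-0.9,"xyz":[20,0,8],"twist":0},
    {"jaw":-0.9,"xyz":[26.5,0,11.5],"twist":0},
    {"jaw":-0.9,"xyz":[32.5,0,15.5],"twist":0},
  ],
)

```text
time: 22.62
ee_pos: [0.6297, 0.0712, 0.2295]
tcp_rot: [179.8, 41.4, -94.5]
wrist_force: [6.4, -0.3, 3.7]
opening: 0.0134
grasp_force: 24.1
```

apply_moves(
  motion=[
    {"jaw":-0.9,"xyz":[5.5,0,4.5],"twist":0},
    {"jaw":-0.9,"xyz":[11,0,9.5],"twist":0},
    {"jaw":-0.9,"xyz":[16,0,14.5],"twist":0},
    {"jaw":-0.9,"xyz":[20.5,0,20],"twist":0},
    {"jaw":-0.9,"xyz":[25,0,26],"twist":0},
  ],
)

```text
time: 23.25
ee_pos: [0.6295, 0.0694, 0.1935]
tcp_rot: [179.8, 41.4, -94.5]
wrist_force: [5.5, -1.3, 3.6]
opening: 0.0132
grasp_force: 25.3
```

apply_moves(
  motion=[
    {"jaw":-0.9,"xyz":[3.5,0,6],"twist":0},
    {"jaw":-0.9,"xyz":[7,0,13],"twist":0},
    {"jaw":-0.9,"xyz":[10,0,19],"twist":0},
    {"jaw":-0.9,"xyz":[12,0,26],"twist":0},
  ],
)

```text
time: 23.75
ee_pos: [0.6301, 0.0772, 0.1658]
tcp_rot: [179.8, 41.3, -94.5]
wrist_force: [6.8, -5.6, 0.9]
opening: 0.0135
grasp_force: 26.4
```

Run:
```python
from h import *
rel((.6308,.083,.159))
```

```text
t 23.75 p [0.6301 0.0772 0.1658] q [ -9.1  16.4   6.6  84.6  41.1 -96.3] lean 41.32 az 85.76 F [ 6.845  -5.5918  0.9099] open 0.013457194526675932
[[-0.0588 -0.9971  0.0488]
 [-0.7487  0.0764  0.6585]
 [-0.6603  0.0022 -0.751 ]]
-> [0.6308 0.083  0.159 ] tool mm [ 0.1 -0.2  9. ]
```

apply_moves(
  motion=[
    {"jaw":-0.9,"xyz":[0.5,0,5],"twist":0},
    {"jaw":-0.9,"xyz":[0.5,0,9],"twist":0},
    {"jaw":-0.9,"xyz":[1,0,11],"twist":0},
    {"jaw":-0.9,"xyz":[2,0,12],"twist":0},
  ],
)

```text
time: 24.25
ee_pos: [0.631, 0.0818, 0.1583]
tcp_rot: [-180.0, 41.3, -94.5]
wrist_force: [-3.5, -21.6, 23.1]
opening: 0.013
grasp_force: 30.9
```

Run:
```python
from h import *
rel((.6308,.083,.159)); print(sensors.get_obs()['grasp_force'])
```

```text
t 24.25 p [0.631  0.0818 0.1583] q [ -8.7  16.1   5.5  83.   41.1 -95.6] lean 41.26 az 85.44 F [ -3.5209 -21.6103  23.1479] open 0.012956464166410116
[[-0.0588 -0.9969  0.0524]
 [-0.7494  0.0788  0.6574]
 [-0.6595 -0.0006 -0.7517]]
-> [0.6308 0.083  0.159 ] tool mm [-1.4  0.3  0.2]
30.9295517206192
```

At the stop (23 N upward reaction). I'll relax, release and back off.

apply_moves(
  motion=[
    {"jaw":-0.9,"xyz":[-0.5,0,-2],"twist":0},
    {"jaw":-0.55,"xyz":[-0.5,0,-2],"twist":0},
    {"jaw":-0.4,"xyz":[-0.5,0,-2],"twist":0},
    {"jaw":-0.35,"xyz":[-0.5,0,-2],"twist":0},
  ],
)

```text
time: 24.75
ee_pos: [0.6293, 0.0841, 0.1566]
tcp_rot: [179.6, 41.4, -94.6]
wrist_force: [-0.2, -0.6, 0.0]
opening: 0.0279
grasp_force: 0.0
```

apply_moves(
  motion=[
    {"jaw":-0.3,"xyz":[0,0,-15],"twist":0},
    {"jaw":-0.3,"xyz":[0,0,-45],"twist":0},
    {"jaw":-0.3,"xyz":[0,0,-85],"twist":0},
    {"jaw":-0.3,"xyz":[0,0,-125],"twist":0},
    {"jaw":-0.3,"xyz":[0,0,-125],"twist":0},
  ],
)

```text
time: 25.38
ee_pos: [0.6246, -0.0007, 0.2538]
tcp_rot: [179.9, 41.4, -94.5]
wrist_force: [0.0, -0.3, -0.1]
opening: 0.03
grasp_force: 0.0
```

Run:
```python
from h import *
rel()
snap("l")
P=cloud("side",np.load("pics/l_side.npy"))
for v in range(203,217): print(v,' '.join('%4d'%(P[v,u,2]*1000) for u in range(290,312)))
for n in("side","top"):
    P=cloud(n,np.load(f"pics/l_{n}.npy")); hsv=cv2.cvtColor(cv2.imread(f"pics/l_{n}.png"),cv2.COLOR_BGR2HSV)
    red=((hsv[...,0]<6)|(hsv[...,0]>174))&(hsv[...,1]>170)&(hsv[...,2]>90)&(abs(P[...,0]-.63)<.04)&(abs(P[...,1]-.08)<.05)
    v,u=np.nonzero(red); print(n,red.sum(),np.median(P[red],0),u.mean(),v.mean())
a=cv2.imread("pics/l_side.png")[140:240,250:350]; b=cv2.imread("pics/l_top.png")[150:220,240:340]
c=np.zeros((500,800,3),np.uint8); c[:500,:500]=cv2.resize(a,(500,500),interpolation=3); c[:210,500:]=cv2.resize(b,(300,210),interpolation=3); cv2.imwrite("pics/crop9.png",c)
```

```text
t 25.375 p [ 0.6246 -0.0007  0.2538] q [ -16.2   20.    20.6  100.9   40.3 -105.5] lean 41.36 az 85.61 F [ 0.0497 -0.3107 -0.1306] open 0.03001175239461301
[[-0.0585 -0.997   0.0506]
 [-0.7483  0.0773  0.6589]
 [-0.6608  0.0007 -0.7505]]
203   22   25   23   24   24   24   24   23   22   25   74   76   75   25   28   24   22   -1    0    2    1    1
204   25   24   23   23   21   22   22   55   55   55   76   71   75   52   53   56   27   21   -2    1    0   -2
205   26   23   23   25   22   56   56   55   57   54   69   72   67  912   54   54   56   23   23   -2   -3   -1
206   22   25   23   25   57   57   52   53   50   64   66   67   68   61   54   56   57   54   57   24   22    0
207   27   22   24   25   55   55   57   55   60   60   63   66   61   64   55   54   54   58   58   26   23   24
208   29   23   22   57   52   60   59   53   57   59   62   60   61   60   56   59   55   57   55   25   25   23
209   24   24   26   53   54   57   53   54   53   59   59   57   58   59   54   55   52   57   53   23   24   25
210   22   22   23   51   55   55   53   56   55   53   57   58   57   54   57   55   52   57   57   23   24   25
211   23   22   28   45   53   55   54   54   56   52   57   57   55   55   53   57   54   55   53   24   23   24
212   25   26   21   24   51   52   53   50   57   56   55   57   58   58   56   53   55   55   48   22   25   22
213   20   23   25   22   46   49   53   49   51   53   56   52  912   55   51   53   51   49   45   21   25   27
214   23   24   26   20   26   50   46   53   51   53   49   54   54   51   50   50   47   46   27   23   25   24
215   25   22   22   26   26   29   44   47   46   51   49   50   49   47   48   44   46   25   26   27   25   24
216   22   24   23   26   28   26   35   40   39   42   46   47   46   42   38   41   36   26   23   26   25   25
side 32 [0.625  0.0761 0.1613] 327.375 181.8125
top 35 [0.6299 0.0826 0.1659] 303.0 173.37142857142857
```

View pics/crop9.png

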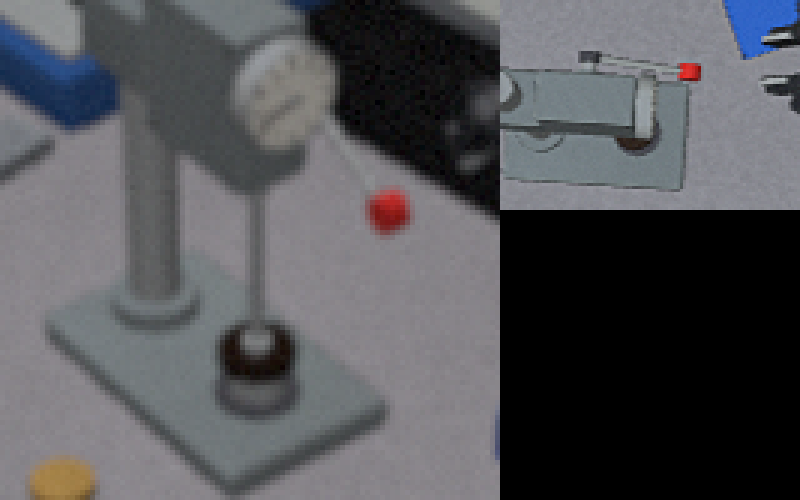

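The foot rests on the centred disc (crop (258,345)). The knob pixel has returned to its starting position: (327.4,181.8) now against (327.5,181.6) at the start. The gripper is clear, so I'm handing in.

```bash
python3 -c "
from h import *
print(bot.job_done())"
```

```text
the job is handed in; nothing more can be done
None
```

The job is handed in: in the last camera check the dark disc lay flat and centred on the anvil, the lever was fully down, the foot rested on the disc, and the gripper was clear; the hand-in returned no verdict.

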